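# Dial open the sample lock drawer

### The arm

A 6-joint arm with a two-finger parallel gripper is mounted at the origin on the work surface. World frame = base frame: x ahead of the robot, y to its left, z up, the work surface at z = 0. Lengths are in m, angles in rad, forces in N, time in s.
With the tool pointing down it reaches from about 0.35 to 0.975 m from the base axis. Payload 4.9 kg.
Tool frame: the origin (TCP) lies at the very end of the fingers, on their centre line; the grasp point (between the pads) lies 19 mm behind it; z points along the fingers, y is the line along which they close (so a half turn about z gives the same grasp; the last joint's range is limited). The gripper opens to 85 mm and grips with 20 to 120 N. Pads are 22 mm wide; open, the fingers measure 114 mm over their backs; the gripper's body (76 mm by 85 mm) begins 54 mm behind the grasp point. The pads swing forward as they close: fully open they stand 13 mm farther back than shut.
Start: joints at [1.083, 0.053, 1.613, -0, 1.476, -0.119], TCP at [0.225, 0.583, 0.231] pointing down, gripper open.
Joint ranges: [-3.01, 3.01], [-1.01, 2.22], [0.06, 2.58], [-1.02, 4.17], [0.09, 2.62], [-3.14, 3.14]. Speed limits (rad/s): [2.57, 2.57, 3.14, 3.14, 3.14, 3.14].

### API

Orientations are given as a rotation vector (axis times angle).
In Python, from station import ctrl, imaging gives the robot as it stands.
- The arm moves only by the tool play_rows, never from a script. Its argument "series" is a list of rows, each a list of 3 entries, a list of its own where there are three numbers: the opening, from 0 (shut) to 1 (fully open), then the shift along the tool's x, y, z each as a share of 0.05 m, from -1 to 1, then the turn, a rotation vector about the tool's x, y, z each as a share of 8 degrees, from -1 to 1. In form: [[grip, [dx, dy, dz], [ax, ay, az]], ...]. A call has 1 to 8 rows; each row shifts and turns the commanded pose from where the row before left it, along the tool's axes as they then stand; what a row does not reach is not made up. A row lasts 1/8 s, in which the tool goes at most 62.5 mm and 10.7 degrees, less where a joint would pass 70% of its speed; a pose out of reach is approached as far as the arm can. A call with a number of a shift or a turn outside -1 to 1 is refused whole. A call with a gripper value outside its range is refused whole. The fingers move at their own pace and stop on an object; "force" is the grip in N (left out, the last holds). Time passes only in rows, so rows that do not move let the fingers close. It gives the time, the measured TCP pose, the force, the opening and the grip force at its end, in the units of the state.
- ctrl.get_obs(): the state, without advancing time (a new reading comes with each control period).
- imaging.get_image(name): name is "scene" or "top" or "wrist"; returns a dict with "color" (400x640x3 uint8, blue, green, red), "fx", "fy", "cx", "cy" (pixels), "extrinsics" (4x4, takes a point from world to camera coordinates); the wrist camera has in their place "hand_eye" (4x4, takes a point from camera to tool coordinates, whose origin is the TCP and whose axes are the flange's). Camera axes: x right, y down, z forward; pixel columns grow to the right and rows downward; lengths in m; the calibration is good to about 2 mm. A picture is of the moment at which its call begins: read the wrist's pose just before it. There is no depth.
- ctrl.finish_job(): hands the job in; it is judged then, once.
The state is a dict: "t": time; "q": joint angles; "dq": joint speeds; "effort": joint torques, N m; "tool_pos": TCP position; "tool_rot": TCP orientation; "contact_force": force on the tool from outside, world axes, zero at the start; "wrist_torque": the same for the moment, N m; "opening": finger opening in m; "grip_force": force on a finger pad.
Only numpy, scipy, OpenCV 4.12 (cv2) and the standard library are available. Lean on these libraries where they do the work, as an engineer would, in place of code of your own. Each camera call takes 0.05 s, during which the arm holds its last target. There are 200 camera calls.

### The job

Unlock the sample drawer with its crank dial, read like a clock face seen from above with twelve o'clock on the side away from the drawer front: turn clockwise at least two full turns and stop at three o'clock, turn back counter-clockwise past three o'clock once more and stop at eleven, then turn clockwise gently until you feel the dial stop. Then pull the drawer fully open by its handle and let go. Never force the dial against its stop, and leave the other things where they stand.

Things in the scene. Friction and masses are not known exactly. Their poses are not given: they have to be found in the camera images.
- case: White steel lock cabinet fixed to the bench, 180 (x) by 300 (y) by 115 mm high. Origin: centre of its underside; its own +x points from the drawer front to the back, +y to its left seen from the front. On its top, centred 40 mm left of its centre, stands a square aluminium lock housing, 116 by 116 by 40 mm; a loose jar stands on the top's right.
- dial_center (a point): Centre of the upper face of the round aluminium dial (80 mm across, flat on the lock housing), on its vertical axis, 166 mm above the bench. Twelve black marks ring it as on a clock face, no numerals: the double thick mark is 12 o'clock, towards the cabinet's +x (back); thick single marks are 3, 6 and 9; 3 o'clock is towards the cabinet's -y.
- dial (a joint): Turn of the dial in rad, growing clockwise seen from above, not wrapping: 0 with the crank grip at 12 o'clock, pi/2 at 3, 11 pi/6 at 11 o'clock, plus whole turns. Starts between about 9:20 and 2:40. It has no end stop, stays where it is left and takes about 2 to 6 N at the grip to turn.
- housing (a point): The lock housing; this point: centre of its underside, on the dial's axis. Inside, three wheels count the turns: the first two stops must be right to about 9 degrees and not be overshot (else begin again). If right, a bolt drops in the last clockwise turn, 40 to 145 degrees past 11 o'clock (it differs each time); the dial then turns no farther but gives springily, 4 N per mm at the grip.
- crank_grip: Upright black crank grip on the dial: a cylinder 14 mm across, 36 mm high, free to spin about its own axis, 30 mm from the dial's axis. Origin: its centre, half-way up, 20 mm above the dial's upper face. Carried round in a circle it turns the dial; the gripper need not turn with it.
- handle: Steel bar handle of the drawer: a round rod 12 mm thick, 120 mm long, level, along the cabinet's y. Origin: centre of the bar, 82 mm above the bench, 45 mm before the drawer front, which is 10 mm before the cabinet. The cabinet's top is 33 mm higher.
- cam: Lock wheel on the dial's shaft inside the housing, unseen, 60 mm across; origin on the dial's axis at the housing's underside. When the dial has stopped, the bolt bears on its rim, 30 mm from the axis, about as hard as the crank grip is pushed on. It must not bear with more than 20 N, so stop pushing as soon as the stop is felt.
- drawer (a joint): How far the drawer is out, in m: 0 shut, 0.060 fully open. It slides along the cabinet's -x with about 2 N of friction and stays where it is left. While locked it has only about 1 mm of play.
- jar: Bystander: small screw-top jar, 36 mm across, 45 mm high, loose on the right of the cabinet's top. Origin: centre of its underside.
- beaker: Bystander: clear beaker, 72 mm across, 85 mm high, right of the cabinet. Origin: centre of its underside.
- tip_box: Bystander: white box, 85 by 120 by 60 mm high, left of the cabinet. Origin: centre of its underside.
- bottle: Bystander: bottle, 64 mm across, 150 mm high, at the right. Origin: centre of its underside.
- dish: Bystander: steel bowl, 100 mm across, 30 mm high, at the left. Origin: centre of its underside.
- cup_lid: Bystander: flat grey lid, 60 mm across, 12 mm high, at the right. Origin: centre of its underside.
- rack: Bystander: steel tube rack, 70 by 200 mm, 108 mm high with its tubes, at the left. Origin: centre of its underside.

How it is judged:
By the outcome, as a careful person would: the job done as asked, in the order asked, and still so for the second after the job is handed in, with the robot touching nothing.
It also fails if it takes over 70 s, if anything falls off the work surface, if the arm or the gripper's body presses on something with over 40 N, if the wrist force passes 120 N, or if a joint passes its speed limit or range.

## Working session

There is one attempt and no reset: what is moved stays moved. The work goes in short steps, Python scripts to look and compute and a tool call to move; the robot and the scene stay as the last step left them, time stands still between calls to the robot, and variables do not carry over. Pictures are saved under pics/ and viewed, at most 10 in all, crops included, and the job is handed in when it is done.

Besides the shell and the picture viewer there is one more tool, called after "Request:" as name([rows], argument=value, ...), one row to a line, values as JSON. play_rows: Moves the arm, as the interface text tells. Shift numbers are shares of 0.05 m and turn numbers shares of 8 degrees, none past 1 either way. Its arguments: {"type":"object","properties":{"series":{"type":"array"},"force":{"type":"number"}},"required":["series"]}

```bash
ls; mkdir -p pics; python3 - <<'E'
from station import ctrl, imaging
import cv2
o=ctrl.get_obs(); print({k:o[k] for k in ('t','tool_pos','tool_rot','contact_force','opening')})
for n in ('scene','top'):
    d=imaging.get_image(n); cv2.imwrite(f'pics/{n}1.png',d['color'])
    print(n,d['fx'],d['fy'],d['cx'],d['cy'],d['extrinsics'])
E
```

```text
pics
{'t': 0.0, 'tool_pos': array([0.22503314, 0.58242716, 0.23005177]), 'tool_rot': array([-0.57590611, -3.08771856,  0.0031211 ]), 'contact_force': array([-0.11198615, -0.07972138, -0.47730487]), 'opening': 0.08527373424849143}
scene 361.2470448370258 361.2470448370258 316.32780798677123 205.8828885108245 [[ 0.54978942  0.83505057  0.02054595 -0.24753463]
 [ 0.55136493 -0.34431664 -0.75989655 -0.16737837]
 [-0.62747773  0.4291114  -0.64971925  1.39636245]
 [ 0.          0.          0.          1.        ]]
top 400.6612529353397 400.6612529353397 316.7432647825356 204.36331960490895 [[ 2.89621977e-02 -9.99580251e-01 -7.16043763e-04 -2.29386263e-02]
 [-9.96944293e-01 -2.88338163e-02 -7.25995060e-02  4.94048742e-01]
 [ 7.25483862e-02  2.81649699e-03 -9.97360917e-01  1.50211759e+00]
 [ 0.00000000e+00  0.00000000e+00  0.00000000e+00  1.00000000e+00]]
```

View pics/scene1.png

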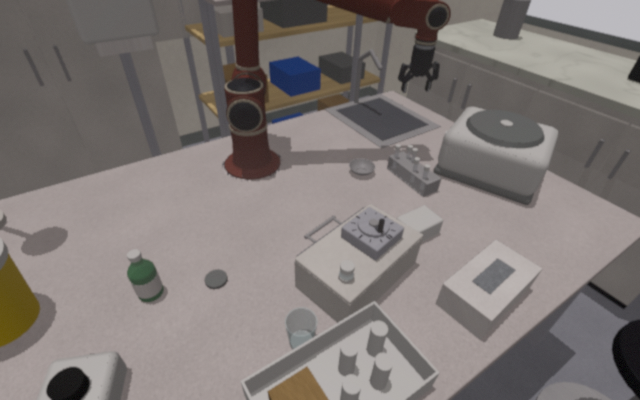

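View pics/top1.png

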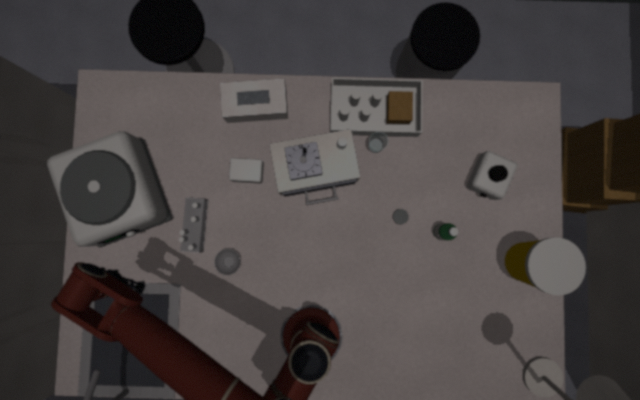

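The scene shows the cabinet at about (360,255). In the top view the dial is at about (303,160), the jar at (342,142) and the handle at (321,198). I'll enlarge that area.

```bash
python3 - <<'E'
import cv2
im=cv2.imread('pics/top1.png')[120:215,260:370]
im=cv2.resize(im,None,fx=7,fy=6,interpolation=cv2.INTER_CUBIC) if 0 else cv2.resize(im,None,fx=6,fy=6,interpolation=cv2.INTER_CUBIC)
cv2.imwrite('pics/topc.png',cv2.convertScaleAbs(im,alpha=1.5))
E
```

```text
(no output)
```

View pics/topc.png

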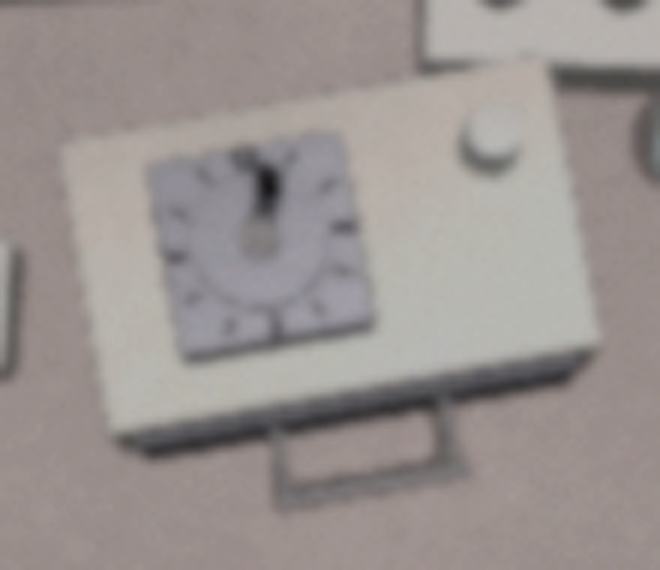

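The crop shows the housing corners at (148,162), (340,130), (373,325) and (183,360). The case-top corners are at (65,148), (545,60), (600,345) and (113,432). The handle bar runs from (280,500) to (465,470), and the grip is near 12:20.

```bash
cat > h.py <<'E'
import numpy as np
from station import ctrl, imaging
from scipy.spatial.transform import Rotation as R
def back(d,uv,z,E=None):
    E=d['extrinsics'] if E is None else E
    r=E[:3,:3].T@np.array([(uv[0]-d['cx'])/d['fx'],(uv[1]-d['cy'])/d['fy'],1]); c=-E[:3,:3].T@E[:3,3]
    return c+r*(z-c[2])/r[2]
def wristE(d,o):
    T=np.eye(4); T[:3,:3]=R.from_rotvec(o['tool_rot']).as_matrix(); T[:3,3]=o['tool_pos']
    return np.linalg.inv(T@d['hand_eye'])
E
python3 - <<'E'
from h import *
d=imaging.get_image('top')
f=lambda l,z:np.array([back(d,(260+u/6-.4,120+v/6-.4),z)[:2] for u,v in l])
H=f([(148,162),(340,130),(373,325),(183,360)],.155);C=f([(65,148),(545,60),(600,345),(113,432)],.115)
B=f([(280,500),(465,470)],.082);M=f([(345,227),(177,258),(278,328),(245,157)],.155);G=f([(267,185)],.186)
print('H',H.mean(0),'C',C.mean(0),'B',B,B.mean(0),'M',M.mean(0),'G',G)
a=lambda v:np.degrees(np.arctan2(v[1],v[0]))
# case yaw from edges (left->right = -y)
for P in (H,C): print(a(P[1]-P[0])+90,a(P[2]-P[3])+90,a(P[0]-P[3]),a(P[1]-P[2]),np.linalg.norm(P[1]-P[0]),np.linalg.norm(P[0]-P[3]))
print(a(B[1]-B[0])+90,a(M[0]-M[1])+90,a(M[3]-M[2]))
w=imaging.get_image('wrist');print(w['hand_eye'],w['fx'],w['cx'],w['cy'])
print(R.from_rotvec(ctrl.get_obs()['tool_rot']).as_matrix())
E
```

```text
H [0.63694399 0.04288202] C [0.64449556 0.00275539] B [[ 0.49395472  0.02939949]
 [ 0.51542999 -0.08215608]] [ 0.50469236 -0.0263783 ] M [0.63786321 0.04276458] G [[0.66517431 0.03928278]]
11.245361400304986 12.173720960867442 11.88255982505226 11.136716669502908 0.11318632706757378 0.11779328293748112
12.194084991556053 11.845315825862855 11.593046002906513 12.07085973477053 0.29248124464351005 0.17339908007785426
10.896558370096557 12.221929308636021 12.604372023917458
[[ 1.67358346e-03 -9.59610878e-01 -2.81325721e-01  7.26774117e-02]
 [ 9.99998369e-01  1.79703876e-03 -1.80848083e-04  3.05974573e-04]
 [ 6.79097012e-04 -2.81324959e-01  9.59612321e-01 -1.42436027e-01]
 [ 0.00000000e+00  0.00000000e+00  0.00000000e+00  1.00000000e+00]] 316.3908789313236 313.81317663328804 197.14868275038074
[[-9.32752630e-01  3.60516458e-01 -6.43880621e-04]
 [ 3.60516986e-01  9.32751937e-01 -1.15223511e-03]
 [ 1.85181176e-04 -1.30688023e-03 -9.99999129e-01]]
```

```bash
cat >> h.py <<'E'
def plan(dw,turns,R0=None):
    """dw: list of world shifts, turns: shares of 8deg about tool z -> rows"""
    Rm=R.from_rotvec(ctrl.get_obs()['tool_rot']) if R0 is None else R0
    for w,t in zip(dw,turns):
        print(np.round(Rm.inv().apply(w)/.05,2).tolist(),t); Rm=Rm*R.from_rotvec([0,0,np.radians(8*t)])
E
python3 - <<'E'
from h import *
plan([[.0343,-.045,.006]]*12,[1]*7+[.14]+[0]*4)
E
```

```text
[-0.96, -0.59, -0.12] 1
[-1.04, -0.45, -0.12] 1
[-1.09, -0.3, -0.12] 1
[-1.12, -0.15, -0.12] 1
[-1.13, 0.01, -0.12] 1
[-1.12, 0.17, -0.12] 1
[-1.09, 0.32, -0.12] 1
[-1.03, 0.47, -0.12] 0.14
[-1.02, 0.49, -0.12] 0
[-1.02, 0.49, -0.12] 0
[-1.02, 0.49, -0.12] 0
[-1.02, 0.49, -0.12] 0
```

Request:
play_rows([
  [1, [-0.8, -0.5, -0.12], [0, 0, 1]],
  [1, [-0.88, -0.38, -0.12], [0, 0, 1]],
  [1, [-0.92, -0.25, -0.12], [0, 0, 1]],
  [1, [-0.95, -0.13, -0.12], [0, 0, 1]],
  [1, [-0.95, 0.01, -0.12], [0, 0, 1]],
  [1, [-0.95, 0.14, -0.12], [0, 0, 1]],
  [1, [-0.92, 0.27, -0.12], [0, 0, 1]],
  [1, [-0.87, 0.4, -0.12], [0, 0, 0.14]],
])

```text
t: 1.2
tool_pos: [0.4576, 0.2778, 0.2794]
tool_rot: [-1.984, -2.436, -0.0]
contact_force: [-0.4, 0.6, 0.3]
opening: 0.0855
grip_force: 0.0
```

```bash
python3 - <<'E'
from h import *
o=ctrl.get_obs(); Rm=R.from_rotvec(o['tool_rot']); print(o['t'],o['tool_pos'],o['q'],Rm.as_matrix())
print(Rm.inv().apply(np.array([.637,.0425,.29])-o['tool_pos'])/.05)
E
```

```text
1.2 [0.45762457 0.27778781 0.27937367] [ 4.06474050e-01 -1.87232250e-01  1.76192257e+00  7.64505392e-05
  1.56684900e+00  2.02771073e-01] [[-2.02296831e-01  9.79324253e-01  1.87646169e-05]
 [ 9.79324249e-01  2.02296828e-01  9.13087516e-05]
 [ 8.56248525e-05  3.68481155e-05 -9.99999996e-01]]
[-5.33418467  2.56138239 -0.2128889 ]
```

Request:
play_rows([
  [1, [-0.89, 0.43, -0.04], [0, 0, 0]],
  [1, [-0.89, 0.43, -0.04], [0, 0, 0]],
  [1, [-0.89, 0.43, -0.04], [0, 0, 0]],
  [1, [-0.89, 0.43, -0.04], [0, 0, 0]],
  [1, [-0.89, 0.43, -0.04], [0, 0, 0]],
  [0.6, [-0.89, 0.43, -0.04], [0, 0, 0]],
  [0.6, [0, 0, 0], [0, 0, 0]],
  [0.6, [0, 0, 0], [0, 0, 0]],
])

```text
t: 2.2
tool_pos: [0.6373, 0.0443, 0.2909]
tool_rot: [-1.982, -2.436, 0.0]
contact_force: [-0.1, 0.1, -1.3]
opening: 0.0513
grip_force: 0.0
```

```bash
python3 - <<'E'
from h import *
import cv2,json
o=ctrl.get_obs(); print(o['t'],o['tool_pos'])
d=imaging.get_image('wrist'); np.savez('w1.npz',E=wristE(d,o)); cv2.imwrite('pics/w1.png',d['color'])
E
```

```text
2.2 [0.63728008 0.0443273  0.29087428]
```

View pics/w1.png

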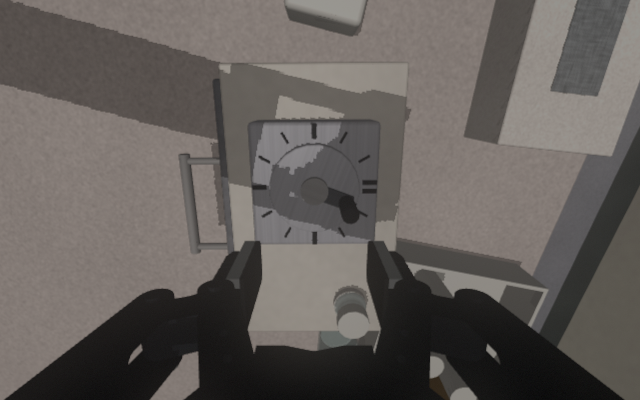

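The wrist view has the dial centre at about (314,188), the double mark on the right (12 o'clock) and the grip near (348,208), just past 12:30. I'll enlarge it for accuracy.

```bash
python3 - <<'E'
import cv2
im=cv2.imread('pics/w1.png')[115:255,170:390]
cv2.imwrite('pics/w1c.png',cv2.convertScaleAbs(cv2.resize(im,None,fx=3.6,fy=3.6,interpolation=cv2.INTER_CUBIC),alpha=1.8,beta=15))
E
```

```text
(no output)
```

View pics/w1c.png

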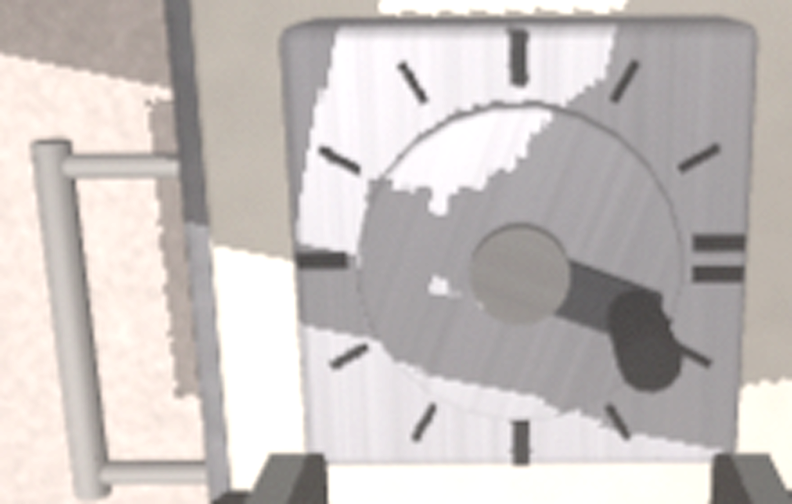

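The enlarged crop gives the marks' cross centre at (520,259) and the dial rim centre at about (521,258). The grip's top centre is at (652,360), its base at (637,318), and the handle bar runs from (52,147) to (93,492).

```bash
cat >> h.py <<'E'
E
python3 - <<'E'
from h import *
E=np.load('w1.npz')['E']; d=imaging.get_image('wrist')
f=lambda u,v,z:back(d,(170+(u+.5)/3.6-.5,115+(v+.5)/3.6-.5),z,E)[:2]
dc=f(521,258,.166);dm=f(520,259,.155);g1=f(652,360,.204);g0=f(637,318,.168);b=[f(52,147,.082),f(93,492,.082)]
a=lambda v:np.degrees(np.arctan2(v[1],v[0]))
print('dial',dc,dm,'grip',g1,g0,'bar',b,np.mean(b,0),a(b[1]-b[0])+90)
P=[f(718,258,.155),f(322,260,.155),f(518,57,.155),f(521,442,.155)]
print('yaw',a(P[0]-P[1]),a(P[2]-P[3])-90)
yaw=11.8
for c in(dc,dm):
  for g in (g1,g0): print(np.linalg.norm(g-c),yaw-a(g-c))
E
```

```text
dial [0.63607956 0.04795203] [0.63646204 0.04488103] grip [0.66604684 0.04128173] [0.66678836 0.03949031] bar [array([0.49099331, 0.03168287]), array([ 0.51539053, -0.08303457])] [ 0.50319192 -0.02567585] 12.006346815125582
yaw 12.167335788429668 12.277881208869545
0.030700658828157625 24.348669915149706
0.031853272909374626 27.20539802049841
0.02980294026704078 18.73653210921865
0.03080171433854455 21.87945732880815
```

Request:
play_rows([
  [0.6, [-0.2, 0.55, 0], [0, 0, 0]],
  [0.6, [0, 0, 0.7], [0, 0, 0]],
  [0.6, [0, 0, 0.7], [0, 0, 0]],
  [0.6, [0, 0, 0.6], [0, 0, 0]],
  [0.6, [0, 0, 0.3], [0, 0, 0]],
  [0.4, [0, 0, 0], [0, 0, 0]],
  [0.4, [0, 0, 0], [0, 0, 0]],
])

```text
t: 3.18
tool_pos: [0.6674, 0.0401, 0.1783]
tool_rot: [1.98, 2.436, 0.003]
contact_force: [-0.6, -0.1, -0.2]
opening: 0.034
grip_force: 0.0
```

```bash
python3 - <<'E'
from h import *
import cv2
o=ctrl.get_obs(); print(o['t'],o['tool_pos'],o['contact_force'],o['opening'])
d=imaging.get_image('wrist'); im=d['color'][150:400,150:480]
cv2.imwrite('pics/w2.png',cv2.convertScaleAbs(cv2.resize(im,None,fx=2.2,fy=2.2),alpha=1.8,beta=15))
E
```

```text
3.175 [0.6674374  0.04011625 0.17828834] [-0.56387013 -0.08751385 -0.24882831] 0.03399615604220459
```

View pics/w2.png

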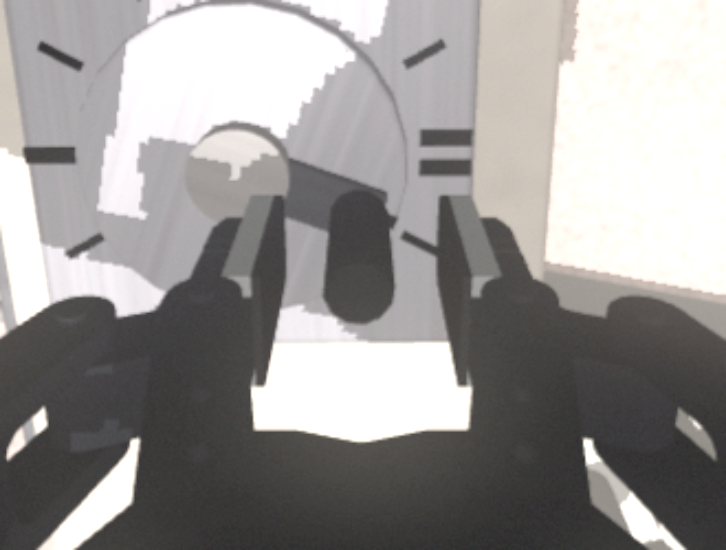

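The grip stands centred between the pads at about (358,260), so I can close.

Request:
play_rows([
  [0.15, [0, 0, 0], [0, 0, 0]],
  [0, [0, 0, 0], [0, 0, 0]],
  [0, [0, 0, 0], [0, 0, 0]],
  [0, [0, 0, 0], [0, 0, 0]],
], force=40)

```text
t: 3.72
tool_pos: [0.667, 0.0398, 0.178]
tool_rot: [1.982, 2.436, 0.001]
contact_force: [-1.8, 0.0, 5.9]
opening: 0.0126
grip_force: 39.1
```

```bash
cat >> h.py <<'E'
C=np.array([.6365,.0435]); YAW=np.radians(12.0)
def ang(p=None,c=C):
    p=ctrl.get_obs()['tool_pos'] if p is None else p
    v=p[:2]-c; return np.degrees(YAW-np.arctan2(v[1],v[0])),np.linalg.norm(v)*1e3
def pt(th,r=.03,c=C):
    a=YAW-np.radians(th); return c+r*np.array([np.cos(a),np.sin(a)])
def circ(ths,start=None,c=C,zerr=0):
    """rows from current pose through the listed dial angles"""
    o=ctrl.get_obs(); Rm=R.from_rotvec(o['tool_rot']); p=(o['tool_pos'][:2] if start is None else start)
    print('t',o['t'],'ang,r',ang(c=c),'pos',o['tool_pos'],'F',o['contact_force'])
    for t in ths:
        q=pt(t,c=c); w=Rm.inv().apply([*(q-p),0])/.05; print('%5.1f'%t,np.round(w[:2],2)); p=q
E
python3 - <<'E'
from h import *
o=ctrl.get_obs();print(o['opening'],o['grip_force'])
circ(range(40,181,20))
E
```

```text
0.012635185320396595 39.073580503463745
t 3.725 ang,r (np.float64(18.956926676451612), np.float64(30.774462283183052)) pos [0.66704788 0.0397725  0.17798615] F [-1.75517706  0.03435883  5.94193396]
 40.0 [-0.19 -0.12]
 60.0 [-0.13 -0.16]
 80.0 [-0.07 -0.2 ]
100.0 [-0.   -0.21]
120.0 [ 0.07 -0.2 ]
140.0 [ 0.13 -0.16]
160.0 [ 0.18 -0.1 ]
180.0 [ 0.21 -0.04]
```

Request:
play_rows([
  [0, [-0.19, -0.12, 0], [0, 0, 0]],
  [0, [-0.13, -0.16, 0], [0, 0, 0]],
  [0, [-0.07, -0.2, 0], [0, 0, 0]],
  [0, [0, -0.21, 0], [0, 0, 0]],
])

```text
t: 4.22
tool_pos: [0.6383, 0.0143, 0.178]
tool_rot: [1.981, 2.435, 0.009]
contact_force: [6.3, 8.0, 4.2]
opening: 0.0128
grip_force: 39.3
```

```bash
python3 - <<'E'
from h import *
circ(range(120,241,20))
E
```

```text
t 4.225 ang,r (np.float64(98.48513359490433), np.float64(29.270848464458652)) pos [0.63829452 0.01428421 0.17799918] F [6.3453532  7.95533431 4.1801495 ]
120.0 [ 0.06 -0.21]
140.0 [ 0.13 -0.16]
160.0 [ 0.18 -0.11]
180.0 [ 0.21 -0.04]
200.0 [0.21 0.04]
220.0 [0.18 0.1 ]
240.0 [0.13 0.16]
```

Request:
play_rows([
  [0, [0.06, -0.21, 0], [0, 0, 0]],
  [0, [0.13, -0.16, 0], [0, 0, 0]],
  [0, [0.18, -0.11, 0], [0, 0, 0]],
  [0, [0.21, -0.04, 0], [0, 0, 0]],
])

```text
t: 4.72
tool_pos: [0.6085, 0.0358, 0.1781]
tool_rot: [1.978, 2.429, 0.008]
contact_force: [13.3, -3.0, 0.8]
opening: 0.0131
grip_force: 39.4
```

```bash
python3 - <<'E'
from h import *
circ(range(200,341,20))
E
```

```text
t 4.725 ang,r (np.float64(176.63369788854075), np.float64(29.074244132295146)) pos [0.60846512 0.03579564 0.1780653 ] F [13.28930539 -2.98913534  0.75321952]
200.0 [0.24 0.02]
220.0 [0.18 0.1 ]
240.0 [0.13 0.16]
260.0 [0.07 0.2 ]
280.0 [0.   0.21]
300.0 [-0.07  0.2 ]
320.0 [-0.13  0.16]
340.0 [-0.18  0.11]
```

```bash
sed -i 's/^C=.*; YAW/C=np.array([.6373,.0443]); YAW/' h.py; python3 - <<'E'
from h import *
circ(range(200,341,20))
E
```

```text
t 4.725 ang,r (np.float64(175.5674754586408), np.float64(30.062841714263183)) pos [0.60846512 0.03579564 0.1780653 ] F [13.28930539 -2.98913534  0.75321952]
200.0 [0.25 0.03]
220.0 [0.18 0.1 ]
240.0 [0.13 0.16]
260.0 [0.07 0.2 ]
280.0 [0.   0.21]
300.0 [-0.07  0.2 ]
320.0 [-0.13  0.16]
340.0 [-0.18  0.11]
```

Request:
play_rows([
  [0, [0.22, 0.06, 0], [0, 0, 0]],
  [0, [0.18, 0.1, 0], [0, 0, 0]],
  [0, [0.13, 0.16, 0], [0, 0, 0]],
  [0, [0.07, 0.2, 0], [0, 0, 0]],
  [0, [0, 0.21, 0], [0, 0, 0]],
  [0, [-0.07, 0.2, 0], [0, 0, 0]],
])

```text
t: 5.48
tool_pos: [0.6445, 0.0735, 0.1779]
tool_rot: [-1.979, -2.435, -0.001]
contact_force: [-7.2, 5.3, 11.2]
opening: 0.0127
grip_force: 40.3
```

```bash
python3 - <<'E'
from h import *
circ(range(320,461,20))
E
```

```text
t 5.475 ang,r (np.float64(-64.09430755249433), np.float64(30.117169951435873)) pos [0.64453789 0.07353451 0.17792403] F [-7.15388989  5.30380854 11.19235243]
320.0 [-0.16  0.2 ]
340.0 [-0.18  0.1 ]
360.0 [-0.21  0.04]
380.0 [-0.21 -0.04]
400.0 [-0.18 -0.1 ]
420.0 [-0.13 -0.16]
440.0 [-0.07 -0.2 ]
460.0 [-0.   -0.21]
```

Request:
play_rows([
  [0, [-0.13, 0.17, 0], [0, 0, 0]],
  [0, [-0.18, 0.1, 0], [0, 0, 0]],
  [0, [-0.21, 0.04, 0], [0, 0, 0]],
  [0, [-0.21, -0.04, 0], [0, 0, 0]],
  [0, [-0.18, -0.1, 0], [0, 0, 0]],
  [0, [-0.13, -0.16, 0], [0, 0, 0]],
  [0, [-0.07, -0.2, 0], [0, 0, 0]],
  [0, [0, -0.21, 0], [0, 0, 0]],
])

```text
t: 6.48
tool_pos: [0.6399, 0.0144, 0.178]
tool_rot: [1.979, 2.433, 0.012]
contact_force: [9.8, 7.1, 1.5]
opening: 0.0126
grip_force: 39.7
```

```bash
python3 - <<'E'
from h import *
circ(range(480,621,20))
E
```

```text
t 6.475 ang,r (np.float64(97.00030587737585), np.float64(30.019576360505607)) pos [0.63991622 0.01439464 0.17804752] F [9.8265102  7.08675233 1.4847872 ]
480.0 [ 0.08 -0.23]
500.0 [ 0.13 -0.16]
520.0 [ 0.18 -0.1 ]
540.0 [ 0.21 -0.04]
560.0 [0.21 0.04]
580.0 [0.18 0.1 ]
600.0 [0.13 0.16]
620.0 [0.07 0.2 ]
```

Request:
play_rows([
  [0, [0.08, -0.2, 0], [0, 0, 0]],
  [0, [0.13, -0.16, 0], [0, 0, 0]],
  [0, [0.18, -0.1, 0], [0, 0, 0]],
  [0, [0.21, -0.04, 0], [0, 0, 0]],
  [0, [0.21, 0.04, 0], [0, 0, 0]],
  [0, [0.18, 0.1, 0], [0, 0, 0]],
  [0, [0.13, 0.16, 0], [0, 0, 0]],
  [0, [0.07, 0.2, 0], [0, 0, 0]],
])

```text
t: 7.48
tool_pos: [0.6232, 0.0709, 0.1779]
tool_rot: [-1.981, -2.434, 0.008]
contact_force: [-11.8, -2.3, 11.8]
opening: 0.0123
grip_force: 40.9
```

```bash
python3 - <<'E'
from h import *
circ(list(range(640,761,20))+[770])
E
```

```text
t 7.475 ang,r (np.float64(-105.92375903329796), np.float64(30.063009916748797)) pos [0.62322161 0.07086282 0.17791188] F [-11.83844865  -2.25936608  11.76087232]
640.0 [0.01 0.27]
660.0 [-0.07  0.2 ]
680.0 [-0.13  0.16]
700.0 [-0.18  0.11]
720.0 [-0.21  0.04]
740.0 [-0.21 -0.04]
760.0 [-0.18 -0.1 ]
770.0 [-0.07 -0.07]
```

Request:
play_rows([
  [0, [0, 0.21, 0], [0, 0, 0]],
  [0, [-0.07, 0.2, 0], [0, 0, 0]],
  [0, [-0.13, 0.16, 0], [0, 0, 0]],
  [0, [-0.18, 0.11, 0], [0, 0, 0]],
  [0, [-0.21, 0.04, 0], [0, 0, 0]],
  [0, [-0.21, -0.04, 0], [0, 0, 0]],
  [0, [-0.18, -0.1, 0], [0, 0, 0]],
  [0, [-0.07, -0.07, 0], [0, 0, 0]],
])

```text
t: 8.48
tool_pos: [0.6621, 0.0273, 0.178]
tool_rot: [1.982, 2.437, 0.01]
contact_force: [3.1, 8.2, 5.1]
opening: 0.0128
grip_force: 40.2
```

```bash
python3 - <<'E'
from h import *
circ([780,790,800,806,809.5])
E
```

```text
t 8.475 ang,r (np.float64(46.42832688426991), np.float64(30.036518305750416)) pos [0.66207514 0.02731811 0.17799992] F [3.13043573 8.20210359 5.11549216]
780.0 [-0.08 -0.11]
790.0 [-0.04 -0.09]
800.0 [-0.03 -0.1 ]
806.0 [-0.01 -0.06]
809.5 [-0.   -0.04]
```

Request:
play_rows([
  [0, [-0.06, -0.09, 0], [0, 0, 0]],
  [0, [-0.04, -0.09, 0], [0, 0, 0]],
  [0, [-0.03, -0.1, 0], [0, 0, 0]],
  [0, [-0.01, -0.06, 0], [0, 0, 0]],
  [0, [0, 0, 0], [0, 0, 0]],
  [0, [0, 0, 0], [0, 0, 0]],
])

```text
t: 9.22
tool_pos: [0.6473, 0.016, 0.178]
tool_rot: [1.98, 2.435, 0.008]
contact_force: [3.9, 3.8, 4.5]
opening: 0.0129
grip_force: 40.2
```

```bash
python3 - <<'E'
from h import *
circ([806,809.5])
import cv2
d=imaging.get_image('wrist'); im=d['color'][60:360,140:500]
cv2.imwrite('pics/w3.png',cv2.convertScaleAbs(cv2.resize(im,None,fx=2,fy=2),alpha=1.8,beta=15))
E
```

```text
t 9.225 ang,r (np.float64(82.55650922696167), np.float64(29.987298595046656)) pos [0.64728208 0.01602287 0.17802114] F [3.86924947 3.81916718 4.4695903 ]
806.0 [-0.   -0.04]
809.5 [-0.   -0.04]
```

View pics/w3.png

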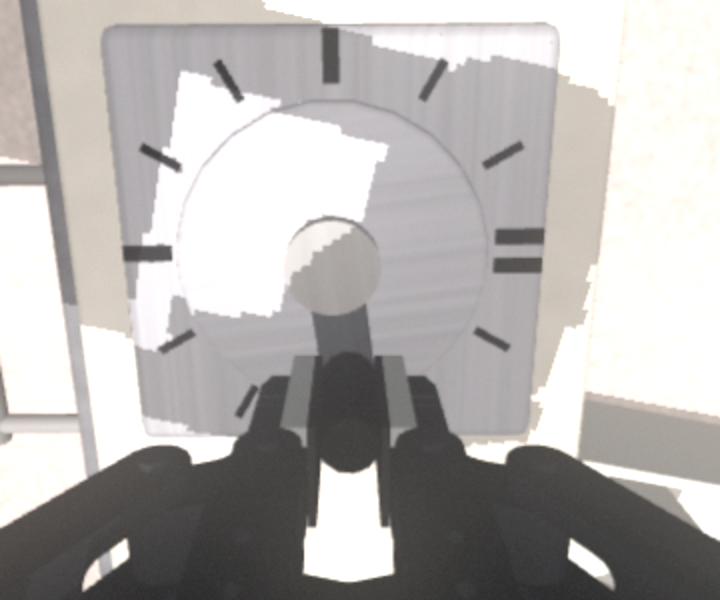

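The picture shows the crank arm a few degrees short of 3 o'clock, which agrees with the computed 82.6°.

Request:
play_rows([
  [0, [0, -0.04, 0], [0, 0, 0]],
  [0, [0, -0.03, 0], [0, 0, 0]],
  [0, [0, 0, 0], [0, 0, 0]],
])

```text
t: 9.65
tool_pos: [0.6442, 0.0151, 0.1781]
tool_rot: [1.98, 2.434, 0.008]
contact_force: [5.6, 4.5, 3.9]
opening: 0.0124
grip_force: 40.1
```

```bash
python3 - <<'E'
from h import *
circ([809.5]+list(range(800,659,-20)))
E
```

```text
t 9.65 ang,r (np.float64(88.70249588190822), np.float64(29.98837632197316)) pos [0.64419755 0.01511565 0.17805122] F [5.61228236 4.49280811 3.94841806]
809.5 [-0.   -0.01]
800.0 [0.01 0.1 ]
780.0 [0.07 0.2 ]
760.0 [0.13 0.16]
740.0 [0.18 0.1 ]
720.0 [0.21 0.04]
700.0 [ 0.21 -0.04]
680.0 [ 0.18 -0.1 ]
660.0 [ 0.13 -0.16]
```

Request:
play_rows([
  [0, [0.01, 0.13, 0], [0, 0, 0]],
  [0, [0.07, 0.2, 0], [0, 0, 0]],
  [0, [0.13, 0.16, 0], [0, 0, 0]],
  [0, [0.18, 0.1, 0], [0, 0, 0]],
  [0, [0.21, 0.04, 0], [0, 0, 0]],
  [0, [0.21, -0.04, 0], [0, 0, 0]],
  [0, [0.18, -0.1, 0], [0, 0, 0]],
  [0, [0.13, -0.16, 0], [0, 0, 0]],
])

```text
t: 10.65
tool_pos: [0.6491, 0.072, 0.1781]
tool_rot: [1.979, 2.432, 0.005]
contact_force: [5.8, -0.4, 3.3]
opening: 0.0128
grip_force: 40.1
```

```bash
python3 - <<'E'
from h import *
circ(list(range(640,499,-20)))
E
```

```text
t 10.65 ang,r (np.float64(-55.01497960040084), np.float64(30.13013139803902)) pos [0.64906553 0.07203801 0.17807566] F [ 5.80090277 -0.42216249  3.31892291]
640.0 [ 0.1  -0.24]
620.0 [-0.   -0.21]
600.0 [-0.07 -0.2 ]
580.0 [-0.13 -0.16]
560.0 [-0.18 -0.1 ]
540.0 [-0.21 -0.04]
520.0 [-0.21  0.04]
500.0 [-0.18  0.11]
```

Request:
play_rows([
  [0, [0.07, -0.2, 0], [0, 0, 0]],
  [0, [0, -0.21, 0], [0, 0, 0]],
  [0, [-0.07, -0.2, 0], [0, 0, 0]],
  [0, [-0.13, -0.16, 0], [0, 0, 0]],
  [0, [-0.18, -0.1, 0], [0, 0, 0]],
  [0, [-0.21, -0.04, 0], [0, 0, 0]],
  [0, [-0.21, 0.04, 0], [0, 0, 0]],
  [0, [-0.18, 0.11, 0], [0, 0, 0]],
])

```text
t: 11.65
tool_pos: [0.6188, 0.0207, 0.1779]
tool_rot: [-1.982, -2.436, -0.001]
contact_force: [-2.7, 5.5, 8.8]
opening: 0.0126
grip_force: 40.4
```

```bash
python3 - <<'E'
from h import *
circ(list(range(480,379,-20))+[370,362])
E
```

```text
t 11.65 ang,r (np.float64(140.01787885470065), np.float64(29.96802828623789)) pos [0.61884247 0.02069063 0.17793317] F [-2.73134758  5.46779175  8.82360358]
480.0 [-0.13  0.16]
460.0 [-0.07  0.2 ]
440.0 [0.   0.21]
420.0 [0.07 0.2 ]
400.0 [0.13 0.16]
380.0 [0.18 0.1 ]
370.0 [0.1  0.03]
362.0 [0.08 0.01]
```

Measured angle is 500°, so I continue counter-clockwise to about 362°.

Request:
play_rows([
  [0, [-0.13, 0.16, 0], [0, 0, 0]],
  [0, [-0.07, 0.2, 0], [0, 0, 0]],
  [0, [0, 0.21, 0], [0, 0, 0]],
  [0, [0.07, 0.2, 0], [0, 0, 0]],
  [0, [0.13, 0.16, 0], [0, 0, 0]],
  [0, [0.18, 0.1, 0], [0, 0, 0]],
  [0, [0.1, 0.03, 0], [0, 0, 0]],
  [0, [0.08, 0.01, 0], [0, 0, 0]],
])

```text
t: 12.65
tool_pos: [0.6674, 0.0462, 0.1779]
tool_rot: [1.982, 2.434, -0.008]
contact_force: [-4.5, -6.5, 8.8]
opening: 0.0126
grip_force: 40.5
```

```bash
python3 - <<'E'
from h import *
circ([354,346,340,336])
E
```

```text
t 12.65 ang,r (np.float64(8.353206018188153), np.float64(30.14648641788166)) pos [0.66738544 0.04621749 0.17792792] F [-4.51841243 -6.52716661  8.76101711]
354.0 [ 0.15 -0.  ]
346.0 [ 0.08 -0.01]
340.0 [ 0.06 -0.02]
336.0 [ 0.04 -0.02]
```

Request:
play_rows([
  [0, [0.1, -0.01, 0], [0, 0, 0]],
  [0, [0.08, -0.01, 0], [0, 0, 0]],
  [0, [0.06, -0.02, 0], [0, 0, 0]],
  [0, [0.04, -0.02, 0], [0, 0, 0]],
  [0, [0, 0, 0], [0, 0, 0]],
  [0, [0, 0, 0], [0, 0, 0]],
])

```text
t: 13.4
tool_pos: [0.6633, 0.0596, 0.178]
tool_rot: [1.98, 2.431, -0.002]
contact_force: [1.8, -4.4, 5.6]
opening: 0.0118
grip_force: 40.2
```

```bash
python3 - <<'E'
from h import *
circ([336,331])
E
```

```text
t 13.4 ang,r (np.float64(-18.419698513051586), np.float64(30.119596009101645)) pos [0.66327332 0.05955046 0.17801756] F [ 1.84001151 -4.39894029  5.64221565]
336.0 [ 0.05 -0.02]
331.0 [ 0.05 -0.02]
```

Request:
play_rows([
  [0, [0.05, -0.02, 0], [0, 0, 0]],
  [0, [0.05, -0.02, 0], [0, 0, 0]],
  [0, [0, 0, 0], [0, 0, 0]],
  [0, [0, 0, 0], [0, 0, 0]],
])

```text
t: 13.9
tool_pos: [0.6602, 0.064, 0.178]
tool_rot: [1.98, 2.431, -0.002]
contact_force: [1.9, -5.6, 6.3]
opening: 0.0127
grip_force: 40.3
```

```bash
python3 - <<'E'
from h import *
circ([331,340,350,360,366])
circ([370,374,378,382,386])
E
```

```text
t 13.9 ang,r (np.float64(-28.725437643951338), np.float64(30.160583253914474)) pos [0.66015704 0.06397782 0.17801455] F [ 1.94616666 -5.59089045  6.28307419]
331.0 [ 0. -0.]
340.0 [-0.09  0.04]
350.0 [-0.1   0.03]
360.0 [-0.1   0.01]
366.0 [-0.06 -0.  ]
t 13.9 ang,r (np.float64(-28.725437643951338), np.float64(30.160583253914474)) pos [0.66015704 0.06397782 0.17801455] F [ 1.94616666 -5.59089045  6.28307419]
370.0 [-0.39  0.06]
374.0 [-0.04 -0.01]
378.0 [-0.04 -0.01]
382.0 [-0.04 -0.01]
386.0 [-0.04 -0.02]
```

Request:
play_rows([
  [0, [-0.11, 0.05, 0], [0, 0, 0]],
  [0, [-0.1, 0.03, 0], [0, 0, 0]],
  [0, [-0.1, 0.01, 0], [0, 0, 0]],
  [0, [-0.06, 0, 0], [0, 0, 0]],
  [0, [0, 0, 0], [0, 0, 0]],
  [0, [0, 0, 0], [0, 0, 0]],
])

```text
t: 14.65
tool_pos: [0.667, 0.0497, 0.178]
tool_rot: [-1.982, -2.437, -0.001]
contact_force: [-3.0, 3.1, 9.0]
opening: 0.0127
grip_force: 40.5
```

```bash
python3 - <<'E'
from h import *
circ(range(366,481,4))
E
```

```text
t 14.65 ang,r (np.float64(1.6908062768271368), np.float64(30.152592239556366)) pos [0.66696582 0.04969611 0.17801219] F [-3.03381826  3.08671614  9.03559616]
366.0 [-0.04 -0.01]
370.0 [-0.04 -0.01]
374.0 [-0.04 -0.01]
378.0 [-0.04 -0.01]
382.0 [-0.04 -0.01]
386.0 [-0.04 -0.02]
390.0 [-0.04 -0.02]
394.0 [-0.04 -0.02]
398.0 [-0.03 -0.02]
402.0 [-0.03 -0.03]
406.0 [-0.03 -0.03]
410.0 [-0.03 -0.03]
414.0 [-0.03 -0.03]
418.0 [-0.02 -0.03]
422.0 [-0.02 -0.04]
426.0 [-0.02 -0.04]
430.0 [-0.02 -0.04]
434.0 [-0.01 -0.04]
438.0 [-0.01 -0.04]
442.0 [-0.01 -0.04]
446.0 [-0.   -0.04]
450.0 [-0.   -0.04]
454.0 [ 0.   -0.04]
458.0 [ 0.   -0.04]
462.0 [ 0.01 -0.04]
466.0 [ 0.01 -0.04]
470.0 [ 0.01 -0.04]
474.0 [ 0.02 -0.04]
478.0 [ 0.02 -0.04]
```

Request:
play_rows([
  [0, [-0.04, -0.01, 0], [0, 0, 0]],
  [0, [-0.04, -0.01, 0], [0, 0, 0]],
  [0, [0, 0, 0], [0, 0, 0]],
  [0, [0, 0, 0], [0, 0, 0]],
])

```text
t: 15.15
tool_pos: [0.6674, 0.0457, 0.178]
tool_rot: [1.982, 2.437, 0.003]
contact_force: [-1.0, 2.9, 7.6]
opening: 0.0127
grip_force: 40.4
```

Request:
play_rows([
  [0, [-0.04, -0.01, 0], [0, 0, 0]],
  [0, [-0.04, -0.01, 0], [0, 0, 0]],
  [0, [0, 0, 0], [0, 0, 0]],
  [0, [0, 0, 0], [0, 0, 0]],
])

```text
t: 15.65
tool_pos: [0.6673, 0.0418, 0.178]
tool_rot: [1.982, 2.437, 0.004]
contact_force: [-0.8, 3.5, 5.7]
opening: 0.0126
grip_force: 40.4
```

Request:
play_rows([
  [0, [-0.04, -0.02, 0], [0, 0, 0]],
  [0, [-0.04, -0.02, 0], [0, 0, 0]],
  [0, [0, 0, 0], [0, 0, 0]],
  [0, [0, 0, 0], [0, 0, 0]],
])

```text
t: 16.15
tool_pos: [0.6663, 0.0363, 0.178]
tool_rot: [1.982, 2.435, 0.001]
contact_force: [-0.3, -0.4, 6.8]
opening: 0.0124
grip_force: 40.4
```

Request:
play_rows([
  [0, [-0.04, -0.02, 0], [0, 0, 0]],
  [0, [-0.04, -0.02, 0], [0, 0, 0]],
  [0, [0, 0, 0], [0, 0, 0]],
  [0, [0, 0, 0], [0, 0, 0]],
])

```text
t: 16.65
tool_pos: [0.6649, 0.0325, 0.178]
tool_rot: [1.982, 2.436, 0.002]
contact_force: [-1.4, 2.8, 7.8]
opening: 0.0125
grip_force: 40.4
```

Request:
play_rows([
  [0, [-0.03, -0.02, 0], [0, 0, 0]],
  [0, [-0.04, -0.03, 0], [0, 0, 0]],
  [0, [0, 0, 0], [0, 0, 0]],
  [0, [0, 0, 0], [0, 0, 0]],
])

```text
t: 17.15
tool_pos: [0.6638, 0.0302, 0.178]
tool_rot: [1.981, 2.437, 0.007]
contact_force: [1.7, 6.6, 6.9]
opening: 0.0127
grip_force: 40.3
```

Motion has shortened and the force has risen, so I take one smaller probe step.

Request:
play_rows([
  [0, [-0.02, -0.02, 0], [0, 0, 0]],
  [0, [0, 0, 0], [0, 0, 0]],
  [0, [0, 0, 0], [0, 0, 0]],
])

```text
t: 17.52
tool_pos: [0.6635, 0.0296, 0.1781]
tool_rot: [1.981, 2.437, 0.01]
contact_force: [3.7, 9.0, 4.6]
opening: 0.0129
grip_force: 40.2
```

```bash
python3 - <<'E'
from h import *
circ([404])
F=ctrl.get_obs()['contact_force'];a=YAW-np.radians(ang()[0]); print('radial',F[:2]@[np.cos(a),np.sin(a)],'tang resist',F[:2]@[-np.sin(a),np.cos(a)])
E
```

```text
t 17.525 ang,r (np.float64(41.25216795976555), np.float64(30.04947421279517)) pos [0.66351749 0.0296162  0.1780553 ] F [3.73810368 8.97538749 4.60165112]
404.0 [-0.02 -0.02]
radial -1.1244498604012265 tang resist 9.657464069318976
```

The force rises at about 4 N/mm and the dial has stopped at about 400°, so the bolt has dropped. I ease off, release and lift.

Request:
play_rows([
  [0, [0.02, 0.02, 0], [0, 0, 0]],
  [0.4, [0, 0, 0], [0, 0, 0]],
  [0.4, [0, 0, 0], [0, 0, 0]],
  [0.4, [0, 0, 0], [0, 0, 0]],
  [0.4, [0, 0, -0.3], [0, 0, 0]],
  [0.4, [0, 0, -0.7], [0, 0, 0]],
  [0.4, [0, 0, -0.6], [0, 0, 0]],
  [0.4, [0, 0, 0], [0, 0, 0]],
])

```text
t: 18.52
tool_pos: [0.6647, 0.0286, 0.2615]
tool_rot: [1.978, 2.432, 0.007]
contact_force: [-0.7, 0.6, -0.2]
opening: 0.0342
grip_force: 0.0
```

```bash
python3 - <<'E'
from h import *
o=ctrl.get_obs(); Rm=R.from_rotvec(o['tool_rot']);print(o['tool_pos'],o['contact_force'],o['opening'])
print(Rm.inv().apply(np.array([.5038,-.0255,.066])-o['tool_pos'])/.05, np.degrees(np.arctan2(*Rm.as_matrix()[[1,0],1])))
E
```

```text
[0.66466818 0.02859873 0.26154975] [-0.7414716   0.60265258 -0.23466118] 0.034188968794022195
[-0.39546521 -3.40005488  3.88602806] 11.74675497280183
```

Request:
play_rows([
  [0.4, [-0.1, -0.85, 0], [0, 0, 0]],
  [0.4, [-0.1, -0.85, 0], [0, 0, 0]],
  [0.4, [-0.1, -0.85, 0], [0, 0, 0]],
  [0.4, [-0.1, -0.85, 0], [0, 0, 0]],
  [0.4, [0, 0, 0.9], [0, 0, 0]],
  [0.4, [0, 0, 0.9], [0, 0, 0]],
  [0.4, [0, 0, 0], [0, 0, 0]],
  [0.4, [0, 0, 0], [0, 0, 0]],
])

```text
t: 19.52
tool_pos: [0.501, -0.0255, 0.1676]
tool_rot: [1.982, 2.436, 0.001]
contact_force: [0.5, 0.0, 0.0]
opening: 0.0342
grip_force: 0.0
```

```bash
python3 - <<'E'
from h import *
import cv2
o=ctrl.get_obs(); Rm=R.from_rotvec(o['tool_rot']);print(o['tool_pos'],o['contact_force'])
print(Rm.inv().apply(np.array([.5038,-.0255,.066])-o['tool_pos'])/.05)
d=imaging.get_image('wrist'); im=d['color']
cv2.imwrite('pics/w4.png',cv2.convertScaleAbs(im,alpha=1.8,beta=15))
E
```

```text
[ 0.50103196 -0.02545656  0.16757116] [0.52693261 0.0368026  0.0151005 ]
[-0.01115217  0.05172223  2.03148872]
```

View pics/w4.png

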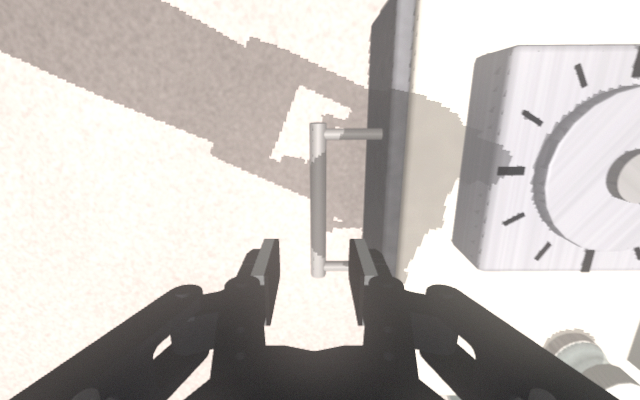

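The bar at column 318 lies centred between the pads (272 to 356). I descend and grip it.

Request:
play_rows([
  [0.4, [-0.01, 0.05, 0.6], [0, 0, 0]],
  [0.4, [0, 0, 0.7], [0, 0, 0]],
  [0.4, [0, 0, 0.5], [0, 0, 0]],
  [0.4, [0, 0, 0.23], [0, 0, 0]],
  [0.4, [0, 0, 0], [0, 0, 0]],
  [0.1, [0, 0, 0], [0, 0, 0]],
  [0, [0, 0, 0], [0, 0, 0]],
  [0, [0, 0, 0], [0, 0, 0]],
])

```text
t: 20.58
tool_pos: [0.5041, -0.0257, 0.0667]
tool_rot: [1.981, 2.435, 0.002]
contact_force: [-3.0, -0.4, 5.7]
opening: 0.0104
grip_force: 39.1
```

Request:
play_rows([
  [0, [0, -0.1, 0], [0, 0, 0]],
  [0, [0, -0.2, 0], [0, 0, 0]],
  [0, [0, -0.2, 0], [0, 0, 0]],
  [0, [0, -0.2, 0], [0, 0, 0]],
  [0, [0, -0.2, 0], [0, 0, 0]],
  [0, [0, -0.2, 0], [0, 0, 0]],
  [0, [0, 0, 0], [0, 0, 0]],
])

```text
t: 21.45
tool_pos: [0.4496, -0.0373, 0.0666]
tool_rot: [1.981, 2.435, 0.0]
contact_force: [-1.0, -0.6, 9.4]
opening: 0.0102
grip_force: 39.9
```

The drawer slides and is 56 mm out. I pull the last few millimetres to its end.

Request:
play_rows([
  [0, [0, -0.06, 0], [0, 0, 0]],
  [0, [0, -0.05, 0], [0, 0, 0]],
  [0, [0, -0.04, 0], [0, 0, 0]],
  [0, [0, 0, 0], [0, 0, 0]],
])

```text
t: 21.95
tool_pos: [0.4453, -0.0382, 0.0668]
tool_rot: [1.978, 2.43, 0.011]
contact_force: [11.5, 1.9, 0.3]
opening: 0.0105
grip_force: 39.1
```

It has reached its end stop at 60 mm with an 11 N reaction. I open the gripper and lift away.

Request:
play_rows([
  [0.4, [0, 0, 0], [0, 0, 0]],
  [0.4, [0, 0, 0], [0, 0, 0]],
  [0.4, [0, 0.05, 0], [0, 0, 0]],
  [0.4, [0, 0, -0.3], [0, 0, 0]],
  [0.4, [0, 0, -0.7], [0, 0, 0]],
  [0.4, [0, 0, -0.9], [0, 0, 0]],
  [0.4, [0, 0, -0.9], [0, 0, 0]],
  [0.4, [0, 0, 0], [0, 0, 0]],
])

```text
t: 22.95
tool_pos: [0.4468, -0.0382, 0.2109]
tool_rot: [1.976, 2.43, 0.007]
contact_force: [0.0, 0.0, -0.3]
opening: 0.0339
grip_force: 0.0
```

```bash
python3 - <<'E'
from h import *
import cv2
o=ctrl.get_obs(); print(o['tool_pos'],o['contact_force'])
im=imaging.get_image('scene')['color'][130:330,260:460]
cv2.imwrite('pics/s2.png',cv2.resize(im,None,fx=3,fy=3,interpolation=cv2.INTER_CUBIC))
E
```

```text
[ 0.44682854 -0.03823386  0.2108511 ] [ 0.0293402   0.03714875 -0.26601887]
```

View pics/s2.png

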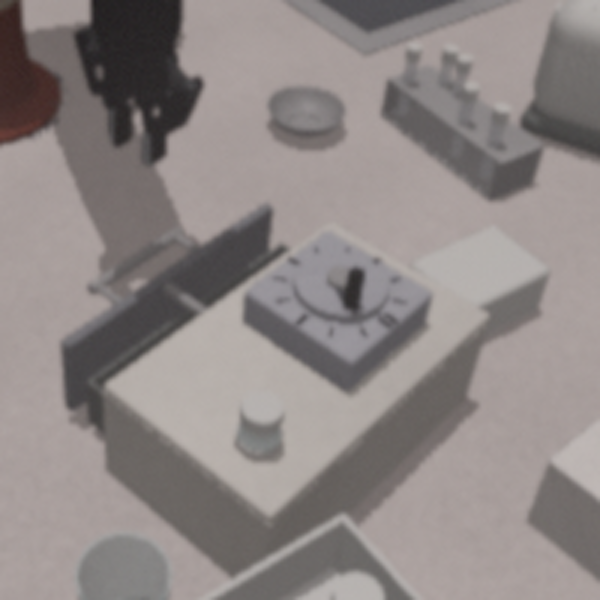

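The scene picture shows the drawer fully out, its front at about (165,305). The jar stands in place at (260,425) and the gripper is clear.

```bash
python3 -c "
from station import ctrl
print(ctrl.finish_job())"
```

```text
the job is handed in; nothing more can be done
None
```

The drawer is unlocked, pulled out 60 mm to its end stop and let go; the gripper is clear, the jar still stands, and the job was handed in after about 23 s on the robot's clock.

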